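Fill the smoothing barrel and hold its keyed lid home

ROBOT

A 7-joint arm with a two-finger parallel gripper is mounted at the origin on the work surface. World frame = base frame: x ahead of the robot, y to its left, z up, the work surface at z = 0. Lengths are in mm, angles in degrees, forces in N, time in s.
With the tool pointing down it reaches from about 425 to 1025 mm from the base axis. Payload 9.4 kg.
Tool frame: the origin (TCP) lies midway between the tips of the shut fingers; the grasp point (between the pads) lies 19 mm behind it; z points along the fingers, y is the direction in which the jaws open and shut (so a half turn about z gives the same grasp; the last joint's range is limited). The gripper opens to 85 mm and grips with 20 to 120 N. Pads are 22 mm wide; open, the fingers measure 114 mm over their backs; the gripper's body (76 mm by 85 mm) begins 54 mm behind the grasp point. The pads swing forward as they close: fully open they stand 13 mm farther back than shut.
Start: joints at [60.12, 34.337, -0.143, 91.639, 0.103, 54.024, -4.572], TCP at [311.942, -654.459, 231.275] pointing down, gripper open.
Joint ranges: [-147.43, 147.43], [-19.82, 112.94], [-74.19, 73.91], [6.32, 146.72], [-59.91, 239.91], [6.04, 106.73], [-150.56, 150.56]. Speed limits (degrees/s): [127.2, 127.2, 172.46, 172.46, 180, 180, 180].

INTERFACE

Orientations are given as [roll, pitch, yaw] about the fixed x, y, z axes, in that order (R = Rz(yaw) Ry(pitch) Rx(roll)).
In Python, from plant import robot gives the robot as it stands.
- The arm moves only by the shell command python3 -m pendant 'ROWS' [FORCE]. ROWS is JSON, a list of rows, each a list of 5 numbers: the finger opening in m, from 0 to 0.0854, then the shift along the tool's x, y, z in m, then the turn about the tool's z in degrees. A call has 1 to 8 rows; each row is the pose to reach, as a shift and turn from the pose commanded when the call began, along the tool's axes at that moment; what a row does not reach only later rows make up. A row lasts 1/8 s, in which the tool goes at most 62.5 mm and 10.7 degrees, less where a joint would pass 70% of its speed; a pose out of reach is approached as far as the arm can. A call with a gripper value outside its range is refused whole. The fingers move at their own pace and stop on an object; FORCE is the grip in N (left out, the last holds). Time passes only in rows, so rows that repeat a pose let the fingers close. It gives the time, the measured TCP pose, the force and the opening at its end, in the units of the state.
- robot.observe(): the state, without advancing time (a new reading comes with each control period).
- robot.capture(name): name is "scene" or "side" or "wrist"; returns a dict with "frame" (480x640x3 uint8, red, green, blue), "camera_matrix" (3x3 intrinsics, pixels), "pose" (4x4, takes a point from camera to world coordinates). Camera axes: x right, y down, z forward; pixel columns grow to the right and rows downward; lengths in mm; the calibration is good to about 2 mm. A picture is of the moment at which its call begins. There is no depth.
- robot.close_job(): hands the job in, once; it reports no verdict.
The state is a dict: "time_s": time; "qpos": joint angles; "joint_vel": joint speeds; "tau": joint torques, N m; "tcp_pos": TCP position; "ee_rot": TCP orientation; "force": force on the tool from outside, world axes, zero at the start; "torque": the same for the moment, N m; "grip_width": finger opening in mm.
Only numpy, scipy, OpenCV 4.12 (cv2) and the standard library are available. Lean on these libraries where they do the work, as an engineer would, in place of code of your own. Each camera call takes 0.05 s, during which the arm holds its last target.

TASK

Lift the red handle so that the tray tips and all four little puppet parts slide into the blue barrel, and let the tray back down. Then put the lid on the barrel's neck, turn it by its knurled collar until its hidden keyways drop over the pins, push it fully home against the sprung seal, and finish while still holding it pushed down there. Leave the other things on the bench where they are.

Things in the scene. Friction and masses are not known exactly. Their poses are not given: they have to be found in the camera images.
- station: (all sizes in mm) filling stand, fixed: a blue open barrel (diameter 130 up to the shoulder at z 90, inner floor z 22) on a green base plate (x -75 to 75, y -75 to 225). Origin on the barrel's axis at bench level, z up, +y from barrel to tray. An orange sprung seal ring (diameter 116) lies round the neck under the pins
- mouth (a point): centre of the barrel's rim, z 121; axes of the stand. The aluminium neck: outside diameter 88, bore 78, top 5 tapered. Four steel pins, diameter 6, stick out of it 90 degrees apart to radius 50.5, their tops 12 below the rim; their turn about the axis differs each time (one within 35 degrees of the stand's +x) and is not in the readings
- tray_pivot (a point): point on the tray's hinge axis, mid-width: 76 along the stand's +y from the barrel's axis, z 112; axes of the stand. The hinge axis runs along the stand's x
- tray_bar (a point): middle of the red round handle bar at the tray's rear: diameter 12, free length 70, along the stand's x; tray level: 180 along +y from the pivot, 88 above it (z 200). The tray's rear wall is 40 nearer the barrel, its top 21 below the bar. It swings on an arc about the hinge axis and may turn in the fingers, so the gripper can keep pointing down
- tray (a joint): tilt of the aluminium tray, rad: 0 level (start, stop), grows as the handle is lifted, stop at 1.05. Floor 150 long, 48 wide inside, z 162 when level, open lip to the barrel: level it ends 66 from the barrel's axis, clear of a fitted lid; at 0.95 it hangs over the mouth. About 0.4 kg, sinks back when let go. Parts slide from 0.45 to 0.65 on, all off by 0.95
- seal (a joint): how far the seal ring is pressed down, m: 0 free, about 0.005 with the lid fully home. Spring: 5.5 N at the start, 10.5 N at 5 mm; the lid's weight alone hardly presses it
- lid: the barrel's lid, loose, upright: aluminium cap, diameter 112, 30 high, about 0.25 kg. Origin: centre of its underside, z up. Skirt 24 deep, inside diameter 92; hidden in it four upright keyways (12 wide, open below) at its +x, +y, -x, -y. Off the pins it stops on them, origin 109 above the stand's; keyways on the pins (within about 3 degrees) it goes down to the rim: home, 97
- lid_grip (a point): point on the lid's axis to grip, 54 above its underside: the black knurled collar, diameter 52, from 30 to 66 above the lid's underside; axes of the lid. The cap's flat top (diameter 112) is 24 below this point
- part_a: small carved puppet shoe, 18 x 24 x 18, of pale wood, origin at the centre of its underside; at the start it lies loose on the floor of the tray
- part_b: small carved puppet hand, 20 x 22 x 17, of pale wood, origin at the centre of its underside; at the start it lies loose on the floor of the tray
- part_c: small carved puppet shoe, 18 x 24 x 18, of pale wood, origin at the centre of its underside; at the start it lies loose on the floor of the tray
- part_d: small carved puppet hand, 20 x 22 x 17, of pale wood, origin at the centre of its underside; at the start it lies loose on the floor of the tray
- varnish: closed amber glass jar with a steel cap, diameter 68, 90 high; origin at the centre of its underside. Bystander; it and the lid may stand in either of two places
- mug: white mug, diameter 80, 90 high; origin at the centre of its underside. Bystander
- mallet: wooden carving mallet lying down: head a cylinder of diameter 68 from 20 to 120 along its +x, handle diameter 26 from -130 to 20; origin on the bench under its axis. Bystander
- chisel: wood chisel lying down, 240 long along its x (handle -60 to 50, blade to 180), 28 high; origin on the bench under its axis. Bystander
- puppet_head: carved limewood puppet head, diameter 84, 104 high; origin at the centre of its underside. Bystander
- limb: carved puppet limb lying down, about 200 x 34 x 26, long along its x; origin at its underside. Bystander
- blank: uncarved wood block 120 x 60 x 45; origin at the centre of its underside. Bystander
Things that resemble listed ones, but are neither listed nor needed, are in the scene too. What is shaped like the lid but pink or turquoise is not meant.

How it is judged:
By the outcome, as a careful person would: the job done as asked, in the order asked, and still so for the second after the job is handed in, while the arm keeps its last pose, push and grip.
It also fails if it takes over 61 s, if anything falls off the work surface, if the arm or the gripper's body presses on something with over 40 N, if the wrist force passes 120 N, or if a joint passes its speed limit or range.

## Working session

There is one attempt and no reset: what is moved stays moved. The work goes in short steps, Python scripts to look and compute and a shell command to move; the robot and the scene stay as the last step left them, time stands still between calls to the robot, and variables do not carry over. Pictures are saved under pics/ and viewed, and the job is handed in when it is done.

```bash
ls; mkdir -p pics; python3 - <<'E'
from plant import robot
import cv2,json
s=robot.observe()
print(s)
for n in ["scene","side","wrist"]:
    c=robot.capture(n)
    cv2.imwrite(f"pics/{n}0.png",c["frame"][:,:,::-1])
    print(n,c["camera_matrix"].tolist(),c["pose"].round(3).tolist())
E
```

```text
pics
{'time_s': 0.0, 'qpos': array([60.11913975, 34.38435243, -0.14554163, 91.68200064,  0.10324882,
       54.02552361, -4.57206456]), 'joint_vel': array([-0.07804735,  0.01081485, -0.11378729, -0.06503505, -0.0242495 ,
       -0.01954661, -0.01044604]), 'tau': array([-3.53225214e-04, -7.76453447e+01,  1.56489026e+00, -2.58012986e+01,
        1.23319632e-02,  9.02049767e-03, -1.82809970e-05]), 'tcp_pos': array([ 311.73299052, -654.013272  ,  230.41242545]), 'ee_rot': array([-1.79908645e+02,  8.57591269e-03,  2.54896971e+01]), 'force': array([-0.11577069,  1.52106079, -0.03469029]), 'torque': array([-0.00195961, -0.00839398,  0.01879474]), 'grip_width': 85.5183034655089}
scene [[488.7202827158112, 0.0, 318.5233214982477], [0.0, 488.7202827158112, 245.7997863321581], [0.0, 0.0, 1.0]] [[-0.816, 0.439, -0.376, 984.376], [0.578, 0.596, -0.558, 648.983], [-0.021, -0.673, -0.74, 1056.522], [0.0, 0.0, 0.0, 1.0]]
side [[620.2003724707879, 0.0, 317.0221610576599], [0.0, 620.2003724707879, 245.69582725009047], [0.0, 0.0, 1.0]] [[-0.787, -0.42, 0.452, -168.67], [-0.617, 0.544, -0.569, 864.754], [-0.007, -0.726, -0.687, 1199.179], [0.0, 0.0, 0.0, 1.0]]
wrist [[373.7040825513214, 0.0, 323.65532449955566], [0.0, 373.7040825513214, 235.7213883937042], [0.0, 0.0, 1.0]] [[0.429, -0.872, -0.235, 371.803], [-0.903, -0.415, -0.112, -624.816], [-0.0, 0.26, -0.966, 372.863], [0.0, 0.0, 0.0, 1.0]]
```

View pics/scene0.png

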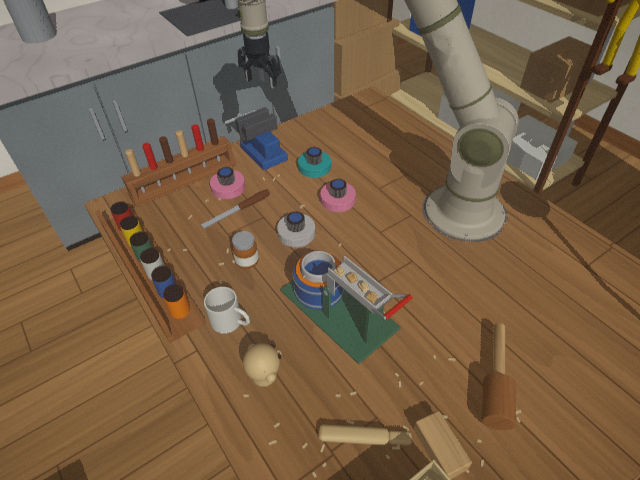

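View pics/side0.png

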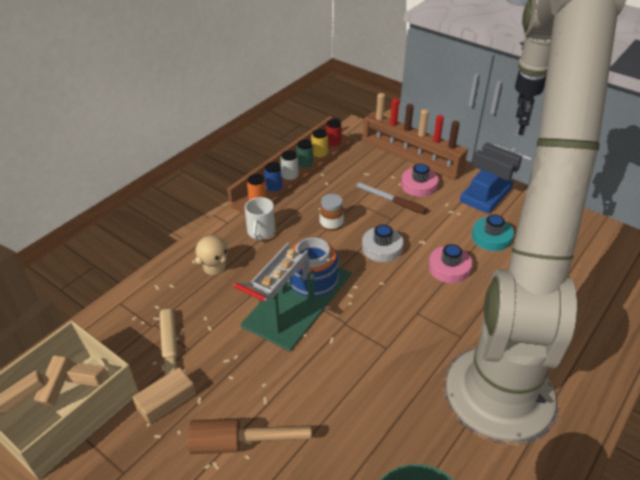

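View pics/wrist0.png

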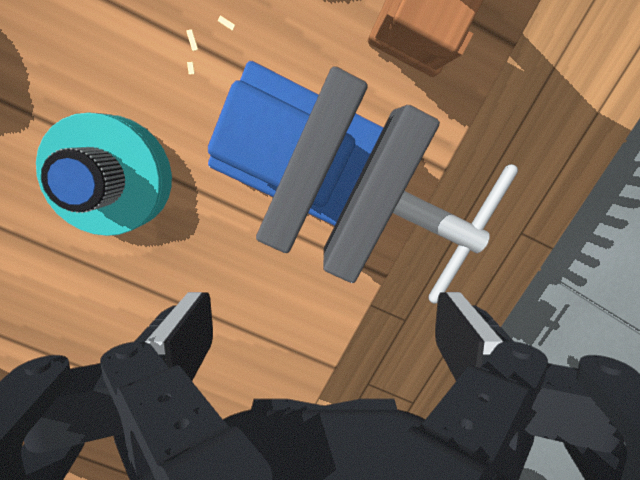

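```bash
cat > h.py <<'E'
import numpy as np, cv2
from plant import robot
def cap(n,save=None):
    c=robot.capture(n)
    if save: cv2.imwrite(f"pics/{save}.png",c["frame"][:,:,::-1])
    return c
def ray(c,uv):
    K=np.array(c["camera_matrix"]);T=np.array(c["pose"])
    d=T[:3,:3]@np.linalg.inv(K)@np.array([uv[0],uv[1],1.]); return T[:3,3],d/np.linalg.norm(d)
def onz(c,uv,z):
    o,d=ray(c,uv); return o+d*(z-o[2])/d[2]
def tri(*pairs):
    A=np.zeros((3,3));b=np.zeros(3)
    R=[ray(c,uv) for c,uv in pairs]
    for o,d in R:
        P=np.eye(3)-np.outer(d,d);A+=P;b+=P@o
    x=np.linalg.solve(A,b); return x,[round(float(np.linalg.norm((np.eye(3)-np.outer(d,d))@(x-o))),1) for o,d in R]
def proj(c,p):
    K=np.array(c["camera_matrix"]);T=np.array(c["pose"])
    q=K@(T[:3,:3].T@(np.array(p,float)-T[:3,3])); return q[:2]/q[2]
def mask(f,lo,hi):
    return cv2.inRange(cv2.cvtColor(f,cv2.COLOR_RGB2HSV),np.array(lo),np.array(hi))
E
python3 - <<'E'
import cv2,numpy as np
a=cv2.imread("pics/scene0.png")[190:370,260:430]; b=cv2.imread("pics/side0.png")[210:350,225:425]
cv2.imwrite("pics/ca.png",cv2.resize(a,None,fx=3.3,fy=3.3,interpolation=cv2.INTER_CUBIC))
cv2.imwrite("pics/cb.png",cv2.resize(b,None,fx=4,fy=4,interpolation=cv2.INTER_CUBIC))
E
```

```text
(no output)
```

View pics/ca.png

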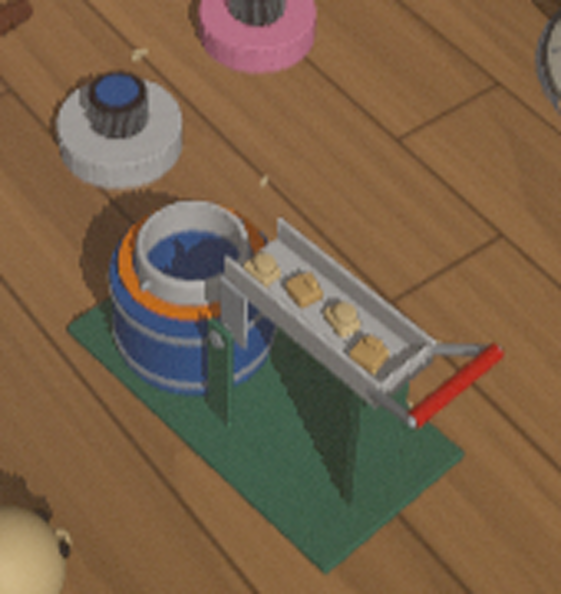

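View pics/cb.png

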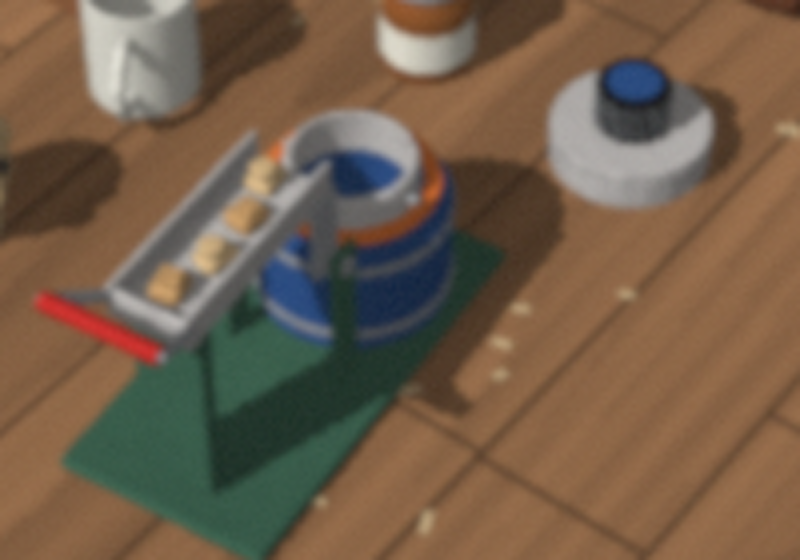

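The lid candidates in the scene view are grey (296,228), pink (227,182) and (338,194), and turquoise (314,161). Only the grey one is bare aluminium with a black collar, and the crops confirm that (scene crop (118,130), side crop (632,130)). The red bar is at scene (399,306) and side (250,292).

```bash
python3 - <<'E'
from h import *
S=cap("scene");D=cap("side")
def red(c):
    f=c["frame"];m=mask(f,(0,170,120),(6,255,255))|mask(f,(174,170,120),(180,255,255))
    n,l,st,ce=cv2.connectedComponentsWithStats(m)
    for i in range(1,n):
        if st[i,4]>40: print(st[i],ce[i])
    return m
for c,box in((S,(380,285,420,325)),(D,(230,280,270,305))):
    m=red(c);x0,y0,x1,y1=box
    mm=np.zeros_like(m);mm[y0:y1,x0:x1]=m[y0:y1,x0:x1]
    r=cv2.minAreaRect(cv2.findNonZero(mm));print(r,cv2.boxPoints(r).tolist())
def blue(c,box):
    f=c["frame"];x0,y0,x1,y1=box
    m=mask(f,(105,120,50),(125,255,255));mm=np.zeros_like(m);mm[y0:y1,x0:x1]=m[y0:y1,x0:x1]
    p=cv2.findNonZero(mm);e=cv2.fitEllipse(p[:,0].astype(np.float32)) ;print("blue",p[:,0].mean(0),len(p));return p[:,0].mean(0)
b1=blue(S,(283,208,310,230));b2=blue(D,(370,220,400,240))
print("lid top",tri((S,b1),(D,b2)))
# base plate
def grn(c,box):
    f=c["frame"];x0,y0,x1,y1=box
    m=mask(f,(60,60,20),(90,255,160));mm=np.zeros_like(m);mm[y0:y1,x0:x1]=m[y0:y1,x0:x1]
    k=cv2.convexHull(max(cv2.findContours(mm,0,2)[0],key=cv2.contourArea));k=cv2.approxPolyDP(k,3,True)
    for p in k[:,0]: print(p,onz(c,p,8).round(1), onz(c,p,0).round(1))
print("S");grn(S,(270,250,410,370));print("D");grn(D,(235,240,360,355))
E
```

```text
[192 125  11  26 166] [197.29518072 137.48192771]
[143 143  14  27 184] [149.51630435 156.23369565]
[112 211  17  16  90] [120.21111111 216.98888889]
[385 295  27  24 169] [397.87573964 306.21893491]
((398.0408935546875, 306.0491638183594), (5.249512672424316, 32.52136993408203), 50.19443130493164) [[383.8687744140625, 314.4425964355469], [408.85235595703125, 293.6229553222656], [412.2130126953125, 297.6557312011719], [387.22943115234375, 318.4753723144531]]
[390  98   9  28 154] [393.33766234 110.46753247]
[433 116  10  27 137] [437.52554745 129.05839416]
[234 283  30  17 157] [248.62420382 291.25477707]
((248.65272521972656, 291.1775817871094), (30.917348861694336, 5.184601783752441), 25.34617805480957) [[233.57241821289062, 286.9027099609375], [235.7918701171875, 282.2171630859375], [263.7330322265625, 295.45245361328125], [261.5135803222656, 300.13800048828125]]
blue [295.125      216.88888889] 72
blue [383.22689076 230.42857143] 119
lid top (array([ 469.89631386, -230.22545131,   66.66397165]), [0.3, 0.3])
S
[281 289] [622.9 -73.8   8. ] [620.1 -79.3   0. ]
[288 284] [598.4 -76.9   8. ] [595.4 -82.4   0. ]
[325 287] [523.4  -9.4   8. ] [519.9 -14.4   0. ]
[390 319] [449.7 171.2   8. ] [445.6 167.5   0. ]
[399 328] [449.2 204.8   8. ] [445.1 201.4   0. ]
[358 362] [591.1 218.8   8. ] [588.1 215.6   0. ]
D
[349 273] [480.9 -89.3   8. ] [485.3 -95.7   0. ]
[290 349] [444.5 199.7   8. ] [448.6 195.3   0. ]
[242 326] [582.8 218.4   8. ] [587.8 214.    0. ]
[260 302] [600.2 132.8   8. ] [605.3 127.8   0. ]
[288 282] [588.6  35.5   8. ] [593.7  29.9   0. ]
[310 273] [563.3 -25.7   8. ] [568.2 -31.7   0. ]
[339 269] [510.9 -85.    8. ] [515.5 -91.4   0. ]
```

```bash
python3 - <<'E'
from h import *
S=cap("scene");D=cap("side")
a=np.array([[383.87,314.44],[408.85,293.62],[412.21,297.66],[387.23,318.48]])
b=np.array([[233.57,286.9],[235.79,282.2],[263.73,295.45],[261.51,300.14]])
# S ends: left-low (385.5,316.4), right-up (410.5,295.6); D ends: left (234.7,284.6), right(262.6,297.8)
L1,R1=(a[0]+a[3])/2,(a[1]+a[2])/2;L2,R2=(b[0]+b[1])/2,(b[2]+b[3])/2
e1=tri((S,L1),(D,L2));e2=tri((S,R1),(D,R2));print(e1,e2)
c=tri((S,a.mean(0)),(D,b.mean(0)));print(c)
v=e1[0]-e2[0];yaw=np.degrees(np.arctan2(v[1],v[0]));print("len",np.linalg.norm(v),"yaw",yaw)
# rim: ellipse of aluminium neck top: crops
def ell(c,box,nm):
    f=c["frame"];x0,y0,x1,y1=box
    m=mask(f,(0,0,110),(180,60,255));cv2.imwrite(f"pics/m{nm}.png",cv2.resize(m[y0:y1,x0:x1],None,fx=6,fy=6,interpolation=0))
ell(S,(285,240,350,300),"S");ell(D,(280,230,340,280),"D")
E
```

```text
(array([552.2582431 , 249.24193695, 202.92667112]), [0.5, 0.5]) (array([476.02025603, 241.99993174, 205.87174288]), [0.0, 0.0])
(array([514.22802197, 245.18498996, 203.58056545]), [0.4, 0.4])
len 76.63778936518952 yaw 5.426362961325921
```

```bash
python3 -m pendant '[[0.03,0.03,-0.04,-0.04,3],[0.03,0.075,-0.09,-0.1,6],[0.03,0.12,-0.145,-0.1,10],[0.03,0.165,-0.2,-0.1,14],[0.03,0.21,-0.255,-0.1,18],[0.03,0.25,-0.305,-0.1,20],[0.03,0.275,-0.338,-0.1,20],[0.03,0.275,-0.338,-0.1,20]]' 60
python3 - <<'E'
from h import *
s=robot.observe();print(s["tcp_pos"],s["ee_rot"])
c=cap("wrist","w1");np.save("w1.npy",c,allow_pickle=True)
E
```

```text
time_s: 1.35
tcp_pos: [415.3, -227.6, 331.7]
ee_rot: [-180.0, -0.0, 5.7]
force: [0.5, -1.9, -0.0]
grip_width: 30.3
[ 415.28613873 -227.62348682  331.66999633] [-1.79987265e+02 -4.54774299e-02  5.70419272e+00]
```

View pics/w1.png

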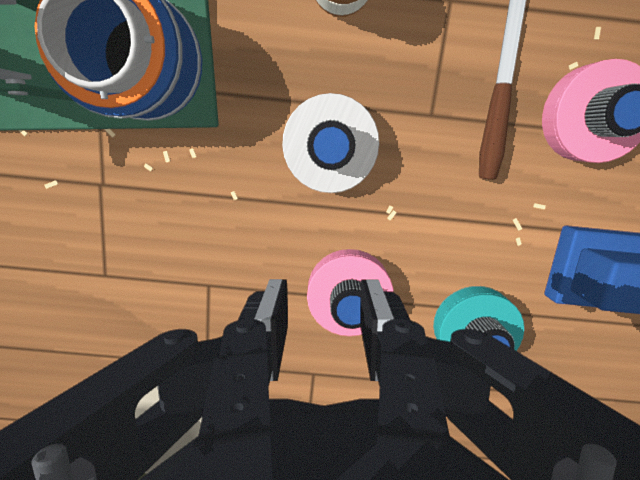

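The wrist view shows the grey lid at (331,144), with its blue collar top. The barrel is at upper left with pins showing near (103,94) and (150,40). I'll enlarge both and measure.

```bash
python3 - <<'E'
from h import *
c=np.load("w1.npy",allow_pickle=True).item()
f=c["frame"][:,:,::-1]
a=cv2.resize(f[85:200,275:390],(500,500),interpolation=cv2.INTER_CUBIC)
b=cv2.resize(f[0:130,30:210],(692,500),interpolation=cv2.INTER_CUBIC)[:,:]
cv2.imwrite("pics/w1a.png",a);cv2.imwrite("pics/w1b.png",b)
m=mask(c["frame"],(105,120,50),(125,255,255));mm=np.zeros_like(m);mm[115:175,300:365]=m[115:175,300:365]
k=max(cv2.findContours(mm,0,1)[0],key=cv2.contourArea);e=cv2.fitEllipse(k);print(e,onz(c,e[0],66))
# whole cap outline
g=mask(c["frame"],(0,0,150),(180,60,255));g2=np.zeros_like(g);g2[90:196,278:384]=g[90:196,278:384]
k=cv2.convexHull(max(cv2.findContours(g2,0,1)[0],key=cv2.contourArea));e=cv2.fitEllipse(k);print(e,onz(c,e[0],30))
E
```

```text
((330.8622741699219, 144.96047973632812), (35.14070129394531, 36.33354949951172), 0.08150772005319595) [ 472.32014585 -228.88573327   66.        ]
((330.057373046875, 142.5343780517578), (96.0545654296875, 99.51547241210938), 6.935224533081055) [ 474.14908983 -228.459289     30.        ]
```

View pics/w1a.png

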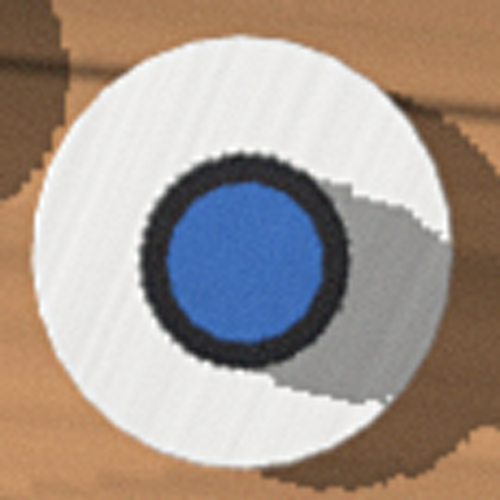

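View pics/w1b.png

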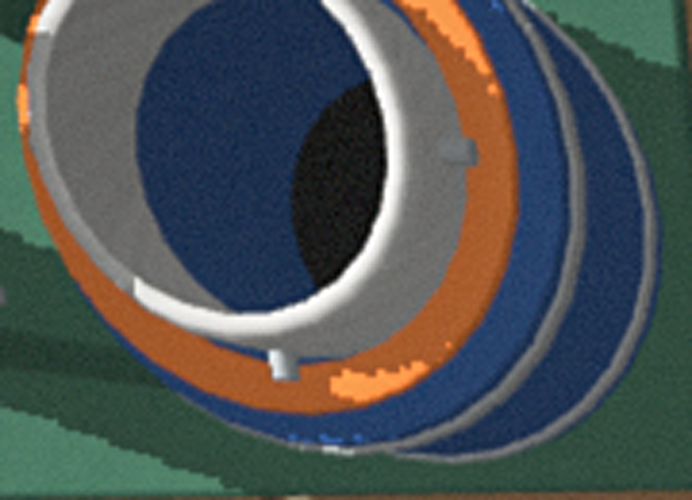

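The brushed streaks on the lid top run at about 65-70° in the image, a possible hint of its yaw. Two pins show at about full-frame (104,94) and (150,39). Next I'll look from above the barrel.

```bash
python3 -m pendant '[[0.03,0.02,-0.05,-0.03,0],[0.03,0.045,-0.105,-0.05,0],[0.03,0.066,-0.16,-0.05,0],[0.03,0.086,-0.205,-0.05,0],[0.03,0.086,-0.205,-0.05,0]]'
python3 - <<'E'
from h import *
c=cap("wrist","w2");np.save("w2.npy",c,allow_pickle=True)
c1=np.load("w1.npy",allow_pickle=True).item()
m=[]
E
```

```text
time_s: 2.02
tcp_pos: [481.6, -15.1, 381.4]
ee_rot: [-179.9, -0.0, 5.8]
force: [-0.3, -1.5, 0.5]
grip_width: 30.1
```

View pics/w2.png

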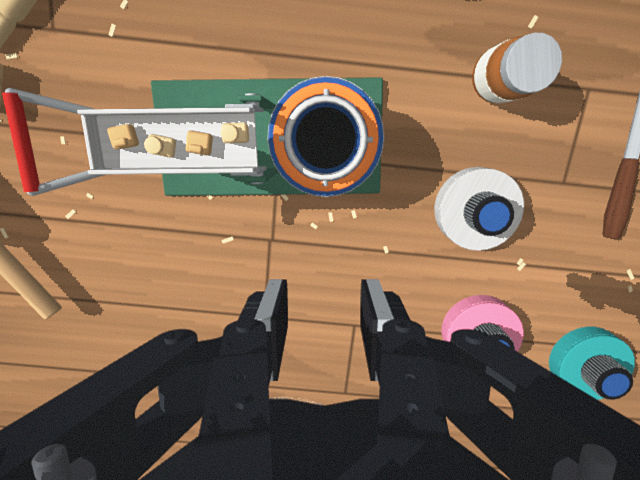

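The barrel mouth is at (326,137), with the tray and its four parts to the left, the red bar at (22,142) and the lid at (480,210). I'll enlarge the mouth and measure the pins, rim, bar and lid.

```bash
python3 - <<'E'
from h import *
c=np.load("w2.npy",allow_pickle=True).item();c1=np.load("w1.npy",allow_pickle=True).item()
f=c["frame"][:,:,::-1]
cv2.imwrite("pics/w2b.png",cv2.resize(f[72:202,261:391],(780,780)[:2],interpolation=cv2.INTER_CUBIC)[:600] if 0 else cv2.resize(f[72:202,261:391],(598,598),interpolation=cv2.INTER_CUBIC))
cv2.imwrite("pics/w2l.png",cv2.resize(f[160:260,425:530],None,fx=5.5,fy=5.5,interpolation=cv2.INTER_CUBIC))
def blu(c,b):
    x0,y0,x1,y1=b;m=mask(c["frame"],(105,120,50),(125,255,255));mm=np.zeros_like(m);mm[y0:y1,x0:x1]=m[y0:y1,x0:x1]
    return cv2.fitEllipse(max(cv2.findContours(mm,0,1)[0],key=cv2.contourArea))[0]
p1=blu(c1,(300,115,365,175));p2=blu(c,(470,190,520,240));print("lid",p1,p2,tri((c1,p1),(c,p2)))
m=mask(c["frame"],(0,150,80),(6,255,255))|mask(c["frame"],(174,150,80),(180,255,255));m[:,60:]=0
r=cv2.minAreaRect(cv2.findNonZero(m));print("bar",r,onz(c,r[0],202));
bp=cv2.boxPoints(r);print(bp.tolist())
S=np.array([398.04,306.05]);Sc=cap("scene");D=cap("side")
print("bar3",tri((c,r[0]),(Sc,(398.04,306.05)),(D,(248.65,291.18))),tri((c,r[0]),(Sc,(398.04,306.05))),tri((c,r[0]),(D,(248.65,291.18))))
E
```

```text
lid (330.8622741699219, 144.96047973632812) (493.9774475097656, 216.06455993652344) (array([ 472.25251522, -228.84410957,   66.73158784]), [0.1, 0.1])
bar ((21.247058868408203, 140.6117706298828), (103.2589111328125, 18.439090728759766), 77.47119140625) [518.00200418 243.26045367 202.        ]
[[1.0470552444458008, 92.21176147460938], [19.047056198120117, 88.21176147460938], [41.44706344604492, 189.01177978515625], [23.44706153869629, 193.01177978515625]]
bar3 (array([515.71321409, 244.2187447 , 202.03144227]), [2.4, 2.2, 0.5]) (array([515.94847221, 244.50744738, 202.09039587]), [2.3, 2.3]) (array([517.11179657, 243.41172176, 200.94418268]), [1.0, 1.0])
```

View pics/w2b.png

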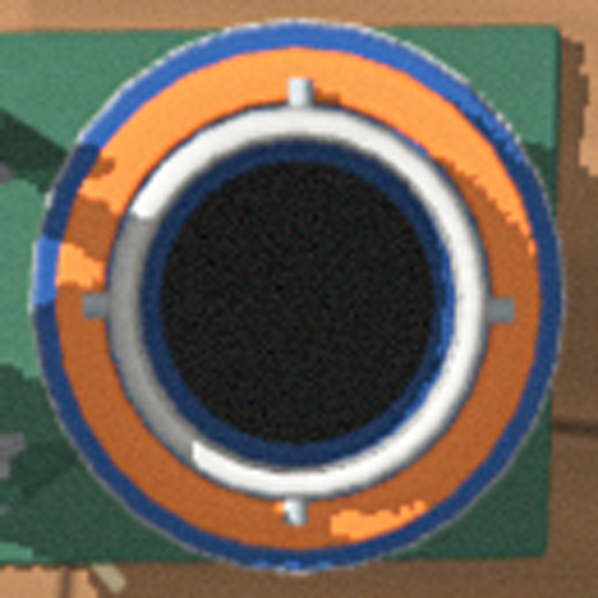

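View pics/w2l.png

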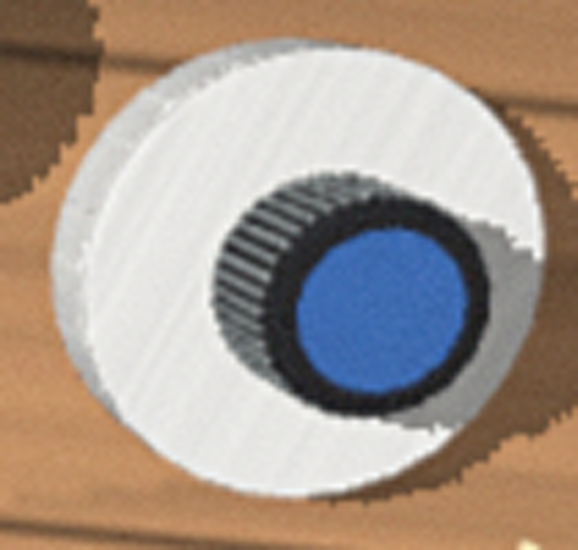

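```bash
python3 - <<'E'
from h import *
c=np.load("w2.npy",allow_pickle=True).item();c1=np.load("w1.npy",allow_pickle=True).item()
P=[onz(c,(261+x/4.6,72+y/4.6),106)[:2] for x,y in((301,78),(515,309),(297,524),(82,305))]
P=np.array(P);ctr=P.mean(0);print(P.round(1).tolist(),ctr,[round(float(np.linalg.norm(p-ctr)),1) for p in P],[round(float(np.degrees(np.arctan2(*(p-ctr)[::-1]))),1) for p in P])
# seen pins in w1 too
for u in((103.6,96),(154,39)): 
    q=onz(c1,u,106)[:2];print("w1 pin",q,np.degrees(np.arctan2(*(q-ctr)[::-1])),np.linalg.norm(q-ctr))
# orange outer ellipse & rim heights
f=c["frame"]
m=mask(f,(5,140,80),(18,255,255));mm=np.zeros_like(m);mm[75:200,265:390]=m[75:200,265:390]
k=cv2.convexHull(cv2.findNonZero(mm));e=cv2.fitEllipse(k);print("seal",e,[onz(c,e[0],z).round(1).tolist() for z in (95,100)])
# green right edge / top,bottom edges of plate direction
g=mask(f,(60,60,20),(90,255,200));g[:,:145]=0;g[:,400:]=0;g[200:]=0;g[:70]=0
r=cv2.minAreaRect(cv2.findNonZero(g));b=cv2.boxPoints(r);print("plate",[onz(c,q,8).round(1)[:2].tolist() for q in b])
b=np.array([onz(c,q,8)[:2] for q in b]);
for i in range(4): v=b[(i+1)%4]-b[i];print(np.degrees(np.arctan2(v[1],v[0])),np.linalg.norm(v))
# lid streak direction: structure tensor on rectified lid top
for cc in(c1,c):
    L=np.array([472.3,-228.8]);n=240;xs=np.linspace(-56,56,n)
    X,Y=np.meshgrid(xs,xs[::-1])
    pts=np.array([[proj(cc,(L[0]+X[i,j],L[1]+Y[i,j],30)) for j in range(n)] for i in range(n)],np.float32)
    im=cv2.cvtColor(cv2.remap(cc["frame"],pts,None,cv2.INTER_CUBIC),cv2.COLOR_RGB2GRAY).astype(float)
    rr=np.hypot(X,Y);ok=(rr<52)&(rr>31)&(im>215)
    ok=cv2.erode(ok.astype(np.uint8),np.ones((9,9)))>0
    s=cv2.GaussianBlur(im,(0,0),2.5);gx=cv2.Sobel(s,6,1,0);gy=-cv2.Sobel(s,6,0,1)
    a=(gx*gx)[ok].sum();bb=(gy*gy)[ok].sum();d=(gx*gy)[ok].sum()
    th=0.5*np.degrees(np.arctan2(2*d,a-bb));print("grad dir (world deg)",th,"streak",th+90,"coh",np.hypot(a-bb,2*d)/(a+bb),ok.sum())
E
```

```text
[[594.6, -5.6], [549.0, -61.0], [493.5, -15.1], [539.7, 40.5]] [544.20551976 -10.2926774 ] [50.6, 50.9, 50.9, 51.0] [5.3, -84.6, -174.6, 95.1]
w1 pin [496.37131029 -13.92068478] -175.66267967447803 47.97159610855461
w1 pin [549.19975751 -61.27992061] -84.40568223581424 51.23125394638855
seal ((325.36474609375, 136.51438903808594), (104.75971221923828, 108.21509552001953), 0.8955775499343872) [[546.6, -9.5, 95.0], [546.6, -9.4, 100.0]]
plate [[593.1, 220.4], [626.5, -74.7], [480.0, -97.6], [443.6, 221.1]]
-83.53233175989489 296.9459621624655
-171.1076296836174 148.2629044380324
96.52782802838043 320.73499244705255
-0.2610805124011801 149.49666494947488
grad dir (world deg) 70.37214997090842 streak 160.37214997090842 coh 0.8525193644954477 14402
grad dir (world deg) 70.37388226788008 streak 160.37388226788008 coh 0.7681288894505742 14205
```

```bash
python3 - <<'E'
from plant import robot
for i in range(3):
    s=robot.observe();print(s["time_s"],s["tcp_pos"],s["ee_rot"],s["qpos"].round(2),abs(s["joint_vel"]).max())
    robot.capture("side")
E
```

```text
2.175 [480.50969457 -19.79927118 381.17453556] [1.79971513e+02 2.35623285e-02 5.42958270e+00] [  5.67   8.65 -11.71 110.55   2.03  61.01 -91.47] 0.7983122594959683
2.225 [480.43752496 -20.11901701 381.19030341] [1.79972164e+02 2.15561735e-02 5.38017938e+00] [  5.7    8.65 -11.7  110.56   2.03  61.01 -91.48] 0.4729600688481927
2.275 [480.42631627 -20.16965483 381.22630639] [1.79975620e+02 1.60934908e-02 5.35918716e+00] [  5.72   8.64 -11.71 110.56   2.03  61.01 -91.49] 0.22048260281074494
```

```bash
python3 -m pendant '[[0.03,0.012,-0.05,0.01,0],[0.03,0.025,-0.105,0.03,0],[0.03,0.04,-0.165,0.06,-0.7],[0.03,0.052,-0.22,0.1,-0.7],[0.03,0.0606,-0.26,0.14,-0.7],[0.03,0.0606,-0.26,0.14,-0.7],[0.03,0.0606,-0.26,0.14,-0.7]]'
python3 - <<'E'
from h import *
c=cap("wrist","w3");np.save("w3.npy",c,allow_pickle=True)
s=robot.observe();print(s["tcp_pos"],s["ee_rot"])
E
```

```text
time_s: 3.2
tcp_pos: [516.4, 245.0, 241.0]
ee_rot: [180.0, 0.1, 6.2]
force: [0.0, -0.1, 0.1]
grip_width: 30.2
[516.76924498 244.37731898 241.746223  ] [ 1.79958674e+02 -1.78982561e-02  6.08840496e+00]
```

View pics/w3.png

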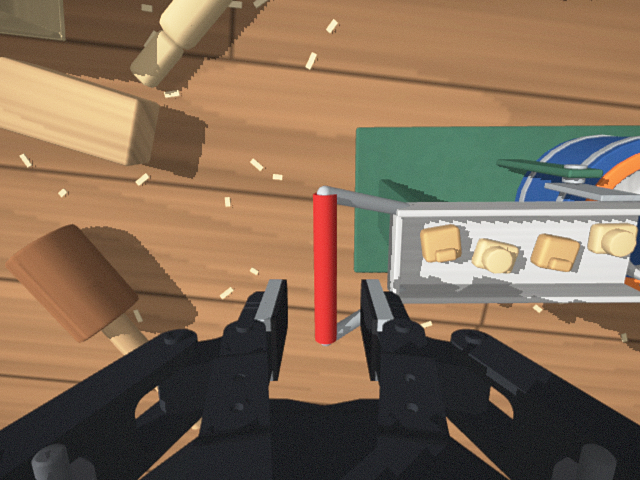

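The bar (x 325, rows 193–343) sits centred between the fingers and parallel to them, and the tray wall (x 393) is clear of the right finger. I'll check the bar's centre from this view, triangulating it against the earlier ones.

```bash
python3 - <<'E'
from h import *
c=np.load("w3.npy",allow_pickle=True).item();c2=np.load("w2.npy",allow_pickle=True).item()
m=mask(c["frame"],(0,150,80),(6,255,255))|mask(c["frame"],(174,150,80),(180,255,255));m[:,:300]=0;m[:,350:]=0
r=cv2.minAreaRect(cv2.findNonZero(m));print(r,onz(c,r[0],201),tri((c,r[0]),(c2,(21.25,140.6))))
print(tri((c,r[0]),(cap("scene"),(398.04,306.05))),tri((c,r[0]),(cap("side"),(248.65,291.18))))
b=cv2.boxPoints(r);print(b.tolist())
E
```

```text
((324.5, 268.0), (150.0, 23.0), 90.0) [516.41649798 245.39662415 201.        ] (array([517.03082936, 245.1139905 , 200.22937635]), [0.9, 0.9])
(array([516.66647694, 246.06837644, 205.27031111]), [1.3, 1.3]) (array([516.04015689, 244.52159194, 201.53368884]), [1.0, 1.0])
[[313.0, 193.0], [336.0, 193.0], [336.0, 343.0], [313.0, 343.0]]
```

```bash
python3 -m pendant '[[0.03,0,0,0.03,0],[0.03,0,0,0.058,0],[0.03,0,0,0.058,0],[0.0,0,0,0.058,0],[0.0,0,0,0.058,0],[0.0,0,0,0.058,0]]' 40; python3 -c "
from plant import robot
s=robot.observe();print(s['tcp_pos'],s['ee_rot'],s['force'])"
```

```text
time_s: 4.1
tcp_pos: [517.1, 244.4, 184.8]
ee_rot: [179.9, -0.1, 6.1]
force: [0.5, -4.9, 2.4]
grip_width: 10.6
[517.08966633 244.39947815 184.81668624] [ 1.79928960e+02 -9.86264041e-02  6.09945960e+00] [ 0.45001396 -4.88423429  2.4245641 ]
```

```bash
python3 -m pendant '[[0.0,0,0.0097,-0.0175,0],[0.0,0,0.0211,-0.034,0],[0.0,0,0.034,-0.0493,0],[0.0,0,0.0562,-0.0695,0],[0.0,0,0.0811,-0.0863,0],[0.0,0,0.1083,-0.0991,0],[0.0,0,0.137,-0.1077,0],[0.0,0,0.1528,-0.1105,0]]' 40
python3 - <<'E'
from h import *
c=cap("scene");s=cap("side")
a=c["frame"][200:380,255:435,::-1];b=s["frame"][200:350,225:375,::-1]
cv2.imwrite("pics/t1.png",np.hstack([cv2.resize(a,(400,400),interpolation=2),cv2.resize(b,(400,400),interpolation=2)]))
E
```

```text
time_s: 5.1
tcp_pos: [534.0, 94.2, 297.2]
ee_rot: [-179.9, -0.3, 6.2]
force: [5.3, 2.1, -1.7]
grip_width: 10.3
```

View pics/t1.png

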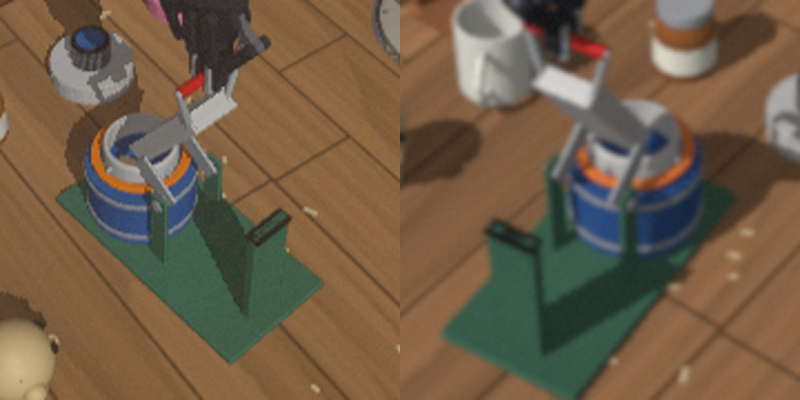

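The tray is tipped with its lip over the mouth (left crop (150,145), right (645,130)). I'll hold it there, then look for the parts.

```bash
python3 -m pendant '[[0,0,0,0,0],[0,0,0,0,0],[0,0,0,0,0],[0,0,0,0,0],[0,0,0,0,0],[0,0,0,0,0]]' 40
python3 - <<'E'
from h import *
c=cap("scene");s=cap("side");cap("wrist","w4")
a=c["frame"][230:310,275:355,::-1];b=s["frame"][220:300,280:360,::-1]
cv2.imwrite("pics/t2.png",np.hstack([cv2.resize(a,(400,400),interpolation=2),cv2.resize(b,(400,400),interpolation=2)]))
E
```

```text
time_s: 5.95
tcp_pos: [533.9, 95.3, 296.8]
ee_rot: [-179.9, -0.3, 6.2]
force: [0.7, 1.9, 11.7]
grip_width: 10.4
```

View pics/t2.png

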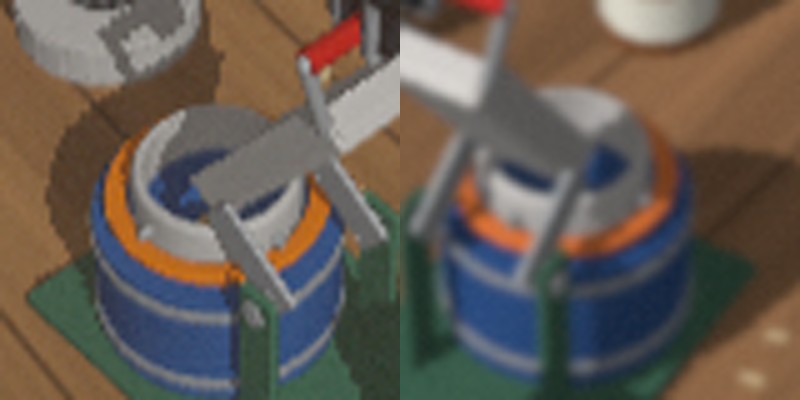

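View pics/w4.png

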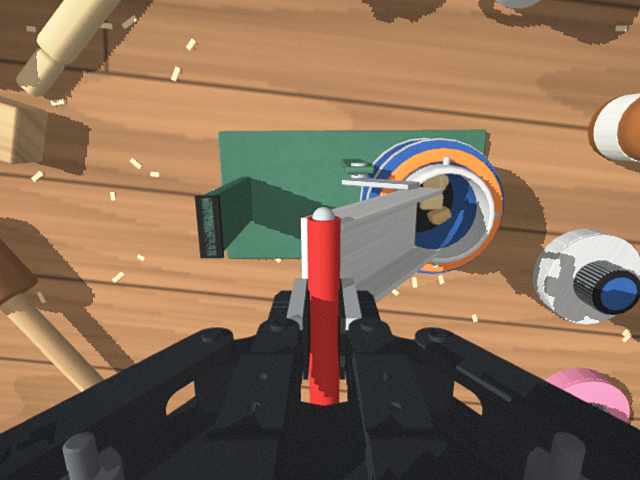

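Parts are visible inside the barrel (wrist (435,195)), and none are seen outside it. I'll lower the tray back along the arc.

```bash
python3 -m pendant '[[0.0,0,-0.0158,0.0028,0],[0.0,0,-0.0445,0.0114,0],[0.0,0,-0.0717,0.0242,0],[0.0,0,-0.0966,0.041,0],[0.0,0,-0.1188,0.0612,0],[0.0,0,-0.1317,0.0765,0],[0.0,0,-0.1431,0.093,0],[0.0,0,-0.1528,0.1105,0]]' 40
python3 -m pendant '[[0.0,0,0,0,0],[0.02,0,0,0,0],[0.03,0,0,0,0],[0.03,0,0,0,0]]' 40
python3 - <<'E'
from h import *
c=cap("scene");s=cap("side")
a=c["frame"][200:380,255:435,::-1];b=s["frame"][200:350,225:375,::-1]
cv2.imwrite("pics/t3.png",np.hstack([cv2.resize(a,(400,400),interpolation=2),cv2.resize(b,(400,400),interpolation=2)]))
s=robot.observe();print(s["tcp_pos"],s["ee_rot"])
E
```

```text
time_s: 7.1
tcp_pos: [516.6, 244.8, 183.5]
ee_rot: [179.9, -0.0, 6.1]
force: [-4.7, -38.7, 81.0]
grip_width: 10.3
time_s: 7.6
tcp_pos: [516.0, 246.1, 183.2]
ee_rot: [-180.0, 0.0, 6.2]
force: [-0.4, -0.9, 0.9]
grip_width: 30.3
[516.07537042 245.98536008 183.22553484] [-1.79992993e+02  8.98744759e-03  6.19391306e+00]
```

View pics/t3.png

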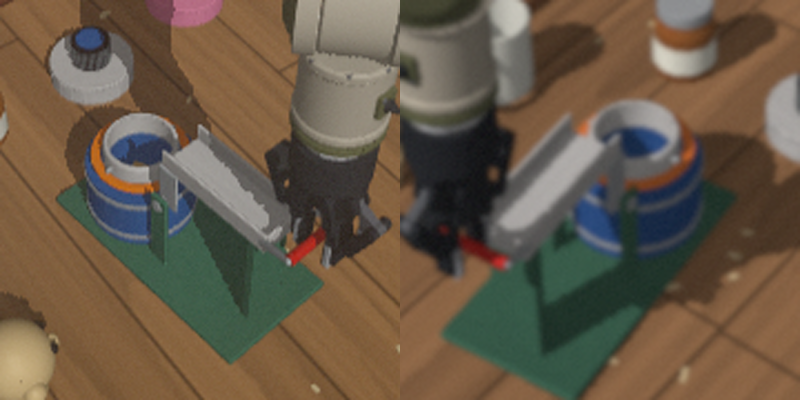

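The tray is empty and back down. I'll rise and look into the barrel.

```bash
python3 -m pendant '[[0.03,0,0,-0.05,0],[0.04,0,0,-0.11,0],[0.06,-0.012,0.05,-0.16,0],[0.07,-0.025,0.105,-0.2,0],[0.08,-0.038,0.16,-0.2,0],[0.085,-0.052,0.215,-0.2,0],[0.085,-0.064,0.258,-0.2,0],[0.085,-0.064,0.258,-0.2,0]]' 60
python3 -m pendant '[[0.085,0,0,0,0]]'
python3 - <<'E'
from h import *
c=cap("wrist","w5");np.save("w5.npy",c,allow_pickle=True)
f=c["frame"][:,:,::-1]
cv2.imwrite("pics/w5b.png",cv2.resize(f[50:210,60:400],None,fx=2.3,fy=2.3,interpolation=2))
s=robot.observe();print(s["tcp_pos"],s["ee_rot"],s["qpos"])
E
```

```text
time_s: 8.7
tcp_pos: [479.6, -21.1, 383.5]
ee_rot: [179.9, -0.0, 5.8]
force: [-0.0, 0.1, -0.8]
grip_width: 84.9
time_s: 8.82
tcp_pos: [480.5, -16.8, 383.4]
ee_rot: [-180.0, -0.0, 6.2]
force: [0.5, -0.2, 0.1]
grip_width: 85.3
[480.5695031  -16.21570627 383.30287534] [-1.79969093e+02 -1.19067483e-02  6.27662297e+00] [  6.76505263   8.63464573 -13.4166394  110.30471188   2.24090127
  61.2993152  -91.30446569]
```

View pics/w5b.png

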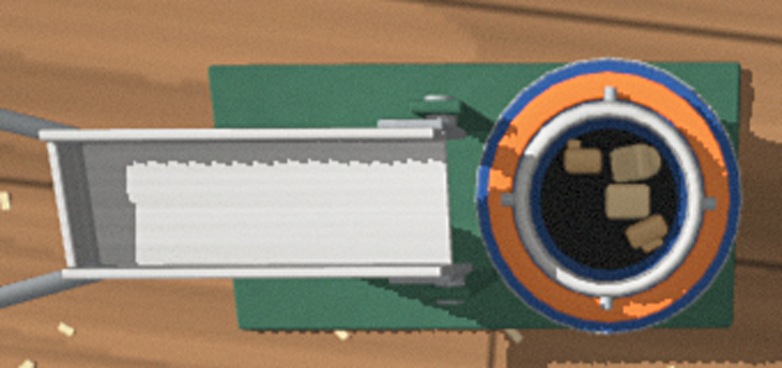

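All four parts are in the barrel (crop (583,158), (636,162), (628,202), (646,233)). I'll remeasure the pins and lid from this settled view.

```bash
python3 - <<'E'
from h import *
c=np.load("w5.npy",allow_pickle=True).item();c1=np.load("w1.npy",allow_pickle=True).item()
P=np.array([onz(c,(60+x/2.3,50+y/2.3),106)[:2] for x,y in((611,87.5),(716,204),(607,307),(501,201))]);ctr=P.mean(0)
print(ctr,[round(float(np.linalg.norm(p-ctr)),1) for p in P],[round(float(np.degrees(np.arctan2(*(p-ctr)[::-1]))),1) for p in P])
f=c["frame"]
# neck rim inner/outer: bright+grey neutral pixels within box
m=mask(f,(5,140,80),(18,255,255));mm=np.zeros_like(m);mm[75:200,262:390]=m[75:200,262:390]
k=cv2.convexHull(cv2.findNonZero(mm));e=cv2.fitEllipse(k);print("seal",e,[onz(c,e[0],z).round(1).tolist() for z in (95,100)])
def blu(c,b):
    x0,y0,x1,y1=b;m=mask(c["frame"],(105,120,50),(125,255,255));mm=np.zeros_like(m);mm[y0:y1,x0:x1]=m[y0:y1,x0:x1]
    return cv2.fitEllipse(max(cv2.findContours(mm,0,1)[0],key=cv2.contourArea))[0]
p1=blu(c1,(300,115,365,175));p2=blu(c,(465,190,525,245));print("lid",p2,tri((c1,p1),(c,p2)))
cv2.imwrite("pics/w5c.png",cv2.resize(f[80:200,260:395,::-1],None,fx=5,fy=5,interpolation=2))
E
```

```text
[544.0921225 -10.2020186] [50.5, 50.7, 49.7, 50.9] [5.0, -85.1, -174.8, 95.8]
seal ((334.8238525390625, 145.9093780517578), (113.35460662841797, 138.5225067138672), 138.98773193359375) [[536.4, -22.5, 95.0], [536.5, -22.4, 100.0]]
lid (491.68853759765625, 215.66038513183594) (array([ 472.26121173, -228.84940133,   66.64975346]), [0.1, 0.1])
```

View pics/w5c.png

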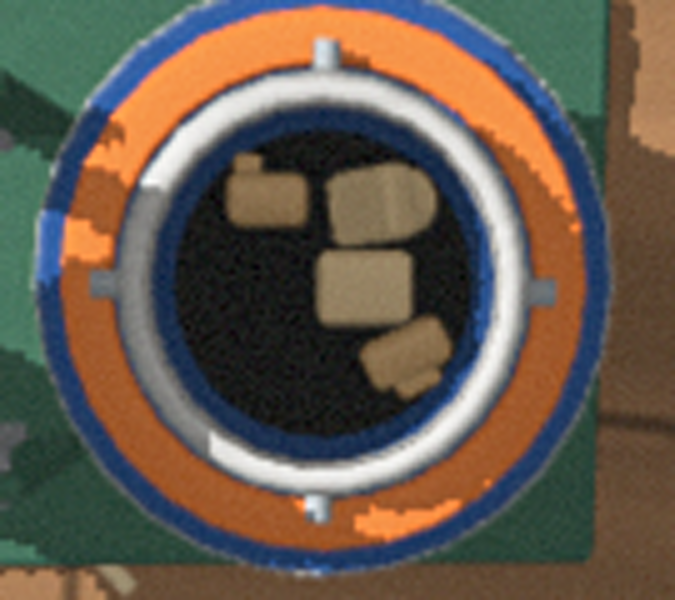

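Pins lie at 5.2° (mod 90) in world, and the mouth centre is (544.1,-10.2). The lid is at (472.3,-228.8) with its top at z 66.7. Now to the lid, with the gripper turned to yaw -19.

```bash
python3 -m pendant '[[0.085,-0.006,0.045,0.02,6],[0.085,-0.013,0.095,0.05,14],[0.085,-0.02,0.145,0.09,22],[0.085,-0.026,0.185,0.14,25.3],[0.085,-0.0315,0.2104,0.19,25.3],[0.085,-0.0315,0.2104,0.23,25.3],[0.085,-0.0315,0.2104,0.23,25.3],[0.085,-0.0315,0.2104,0.23,25.3]]' 60
python3 - <<'E'
from h import *
c=cap("wrist","w6");np.save("w6.npy",c,allow_pickle=True)
s=robot.observe();print(s["tcp_pos"],s["ee_rot"],s["qpos"])
E
```

```text
time_s: 9.88
tcp_pos: [473.0, -229.1, 154.3]
ee_rot: [-180.0, -0.1, -19.0]
force: [0.3, -0.2, 0.1]
grip_width: 85.1
[ 473.1423195  -229.45728253  154.80008829] [-1.79985272e+02 -1.28814442e-01 -1.90185266e+01] [ 21.57914627  26.99461748  -2.61404883 121.7840838    2.26499749
  31.1364529  -91.70526195]
```

View pics/w6.png

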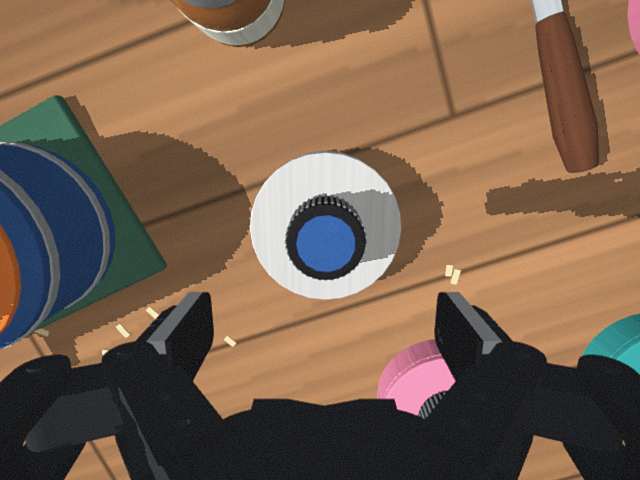

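The grey lid with its black knurled collar (326,242) is centred between the open fingers, and its streaks run along the tool x. Checking its position from here.

```bash
python3 - <<'E'
from h import *
c=np.load("w6.npy",allow_pickle=True).item();c1=np.load("w1.npy",allow_pickle=True).item();c5=np.load("w5.npy",allow_pickle=True).item()
def blu(c,b):
    x0,y0,x1,y1=b;m=mask(c["frame"],(105,120,50),(125,255,255));mm=np.zeros_like(m);mm[y0:y1,x0:x1]=m[y0:y1,x0:x1]
    return cv2.fitEllipse(max(cv2.findContours(mm,0,1)[0],key=cv2.contourArea))[0]
p=blu(c,(285,200,365,285));print(p,onz(c,p,66.5),tri((c,p),(c5,(491.69,215.66))),tri((c,p),(c1,(330.86,144.96))))
s=robot.observe();o=np.array([472.4,-229.0])-s["tcp_pos"][:2];y=np.radians(s["ee_rot"][2]);print(s["tcp_pos"],"dx",o@[np.cos(y),np.sin(y)],"dy",o@[np.sin(y),-np.cos(y)])
for z in (90,):
    print("varnish",onz(c5,(530,64),90))
E
```

```text
(325.41522216796875, 243.226806640625) [ 472.27534814 -228.85746831   66.5       ] (array([ 472.22550481, -228.86963364,   66.52933008]), [0.1, 0.1]) (array([ 472.33402304, -228.87206036,   66.70666687]), [0.0, 0.0])
[ 473.1423195  -229.45728253  154.80008829] dx -0.8508151201000598 dy -0.19041843741006073
varnish [ 643.75784573 -221.49272125   90.        ]
```

```bash
python3 -m pendant '[[0.085,-0.001,0,0.05,0],[0.085,-0.001,0,0.1,0],[0.085,-0.001,0,0.118,0],[0.085,-0.001,0,0.118,0],[0.04,-0.001,0,0.118,0],[0.04,-0.001,0,0.118,0],[0.04,-0.001,0,0.118,0],[0.04,-0.001,0,0.118,0]]' 80
python3 -c "
from plant import robot
s=robot.observe();print(s['tcp_pos'],s['ee_rot'],s['force'],s['grip_width'])"
```

```text
time_s: 10.92
tcp_pos: [471.8, -230.0, 37.4]
ee_rot: [180.0, -0.2, -19.1]
force: [-0.4, 0.9, 14.7]
grip_width: 50.5
[ 471.7903994  -230.02050369   37.40426823] [179.99870772  -0.18318263 -19.11206109] [-0.42557216  0.93495623 14.6689402 ] 50.5175561435946
```

```bash
python3 -m pendant '[[0.04,0,0,-0.03,0],[0.04,0,0,-0.08,0],[0.04,0,0,-0.13,0],[0.04,0,-0.045,-0.16,0],[0.04,-0.001,-0.1,-0.16,-4],[0.04,-0.002,-0.155,-0.16,-8],[0.04,-0.003,-0.205,-0.16,-12],[0.04,-0.0036,-0.2313,-0.16,-12]]' 80
python3 -m pendant '[[0.04,0,0,0,0],[0.04,0,0,0,0]]'
python3 - <<'E'
from h import *
c=cap("wrist","w7");np.save("w7.npy",c,allow_pickle=True);cap("scene","s7");cap("side","d7")
s=robot.observe();print(s["tcp_pos"],s["ee_rot"],s["force"],s["qpos"].round(1))
a=cv2.imread("pics/s7.png")[180:360,230:430];b=cv2.imread("pics/d7.png")[180:360,225:425]
cv2.imwrite("pics/t7.png",np.hstack([cv2.resize(a,(400,360),interpolation=2),cv2.resize(b,(400,360),interpolation=2)]))
E
```

```text
time_s: 11.92
tcp_pos: [543.6, -6.9, 196.2]
ee_rot: [-179.9, -0.1, -6.9]
force: [-0.3, -0.5, -2.9]
grip_width: 49.8
time_s: 12.18
tcp_pos: [542.6, -10.9, 195.6]
ee_rot: [180.0, -0.0, -7.2]
force: [-0.0, -0.3, -2.8]
grip_width: 49.9
[542.77179539 -11.39447434 195.46005177] [ 1.79969708e+02  2.53929182e-04 -7.22377333e+00] [-0.30532536 -0.40734948 -2.90464069] [  -0.3   24.7   -6.2  117.4    4.3   38.1 -106.5]
```

View pics/t7.png

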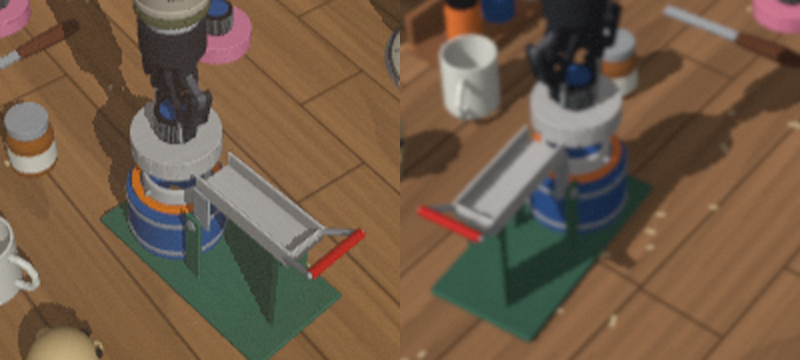

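View pics/w7.png

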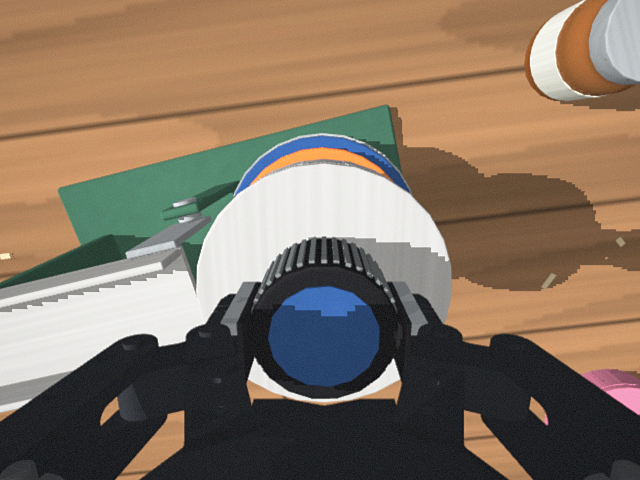

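The lid is held level above the neck. I'll measure its actual centre in the hand.

```bash
python3 - <<'E'
from h import *
c=np.load("w7.npy",allow_pickle=True).item()
s=robot.observe();print(s["tcp_pos"],s["ee_rot"][2])
f=c["frame"]
m=mask(f,(105,110,40),(125,255,255));mm=np.zeros_like(m);mm[280:395,255:395]=m[280:395,255:395]
k=max(cv2.findContours(mm,0,1)[0],key=cv2.contourArea);e=cv2.fitEllipse(cv2.convexHull(k));print(e,onz(c,e[0],224.7))
S=cap("scene");D=cap("side")
def blob(c,b):
    x0,y0,x1,y1=b;m=mask(c["frame"],(105,100,40),(125,255,255));mm=np.zeros_like(m);mm[y0:y1,x0:x1]=m[y0:y1,x0:x1];p=cv2.findNonZero(mm);return p[:,0].mean(0),len(p)
# cap outer ellipse in wrist: white cap top
g=cv2.inRange(cv2.cvtColor(f,cv2.COLOR_RGB2HSV),(0,0,90),(180,50,255));g[:150]=0;g[:,:190]=0;g[:,460:]=0
pts=[]
for th in np.arange(-155,-25,3.):   # upper arc of cap edge
    d=np.array([np.cos(np.radians(th)),np.sin(np.radians(th))]);o=np.array([324,290.])
    last=None
    for r in range(60,160):
        q=(o+d*r).round().astype(int)
        if g[q[1],q[0]]: last=o+d*(r+.5)
        elif r>95: break
    if last is not None: pts.append(onz(c,last,195.46-37.4+30)[:2])
pts=np.array(pts);A=np.c_[2*pts,np.ones(len(pts))];sol=np.linalg.lstsq(A,(pts**2).sum(1),rcond=None)[0];R=np.sqrt(sol[2]+sol[:2]@sol[:2]);res=np.hypot(*(pts-sol[:2]).T)-R
print("cap",sol[:2],R,res.round(1))
E
```

```text
[542.77179539 -11.39447434 195.46005177] -7.2237733297066455
((323.68646240234375, 335.6641845703125), (101.38040161132812, 111.92504119873047), 89.82984924316406) [543.50446555  -9.89914813 224.7       ]
cap [545.13374316 -10.17932306] 54.071591929843876 [ 0.4  0.3  0.3  0.2  0.2 -0.2 -0.2 -0.2 -0.2 -0.6 -0.6 -0.9 -0.5 -0.5
 -0.   0.   0.4  0.5  0.5  0.5  0.1  0.5  0.5  0.2  0.5  0.5  0.1  0.1
  0.1  0.  -0.4 -0.4 -0.8 -0.4 -0.5 -0.5 -0.1 -0.5 -0.1  0.3  0.4  0.4
  0.1  0.2]
```

```bash
python3 -m pendant '[[0.04,0.0003,0,0.018,0],[0.04,0.0003,0,0.03,0],[0.04,0.0003,0,0.035,0],[0.04,0.0003,0,0.039,0],[0.04,0.0003,0,0.042,0],[0.04,0.0003,0,0.045,0],[0.04,0.0003,0,0.047,0],[0.04,0.0003,0,0.047,0]]' 80
python3 -c "
from plant import robot
s=robot.observe();print(s['tcp_pos'],s['ee_rot'],s['force'],s['torque'])"
```

```text
time_s: 13.42
tcp_pos: [543.4, -10.0, 148.2]
ee_rot: [180.0, 0.0, -7.1]
force: [0.8, -0.1, -2.5]
grip_width: 49.8
[543.38156962 -10.04814071 148.1896852 ] [ 1.79996989e+02  1.04407174e-02 -7.11019333e+00] [ 0.8006753  -0.14950333 -2.52053526] [ 0.00616121  0.00179471 -0.02446489]
```

```bash
python3 -m pendant '[[0.04,0,0,0.002,0],[0.04,0,0,0.003,0],[0.04,0,0,0.004,0],[0.04,0,0,0.004,0]]' 80
python3 -c "
from plant import robot
s=robot.observe();print(s['tcp_pos'],s['ee_rot'],s['force'],s['torque'])"
```

```text
time_s: 13.92
tcp_pos: [543.7, -10.1, 146.0]
ee_rot: [-180.0, -0.1, -7.1]
force: [-5.4, 0.3, 19.8]
grip_width: 49.5
[543.7376109  -10.05375881 146.01028991] [-1.79996617e+02 -8.88906301e-02 -7.11672896e+00] [-5.3661857   0.27138115 19.76100319] [-0.04823398  1.17193423 -0.04850958]
```

The lid rests on the pins (TCP z 146.0, +20 N). Now I'll turn it about 12.8° while lightly pressed.

```bash
python3 -m pendant '[[0.04,0,0,-0.0005,-3],[0.04,0,0,-0.0005,-6],[0.04,0,0,-0.0005,-8],[0.04,0,0,-0.0005,-10],[0.04,0,0,-0.0005,-11.5],[0.04,0,0,-0.0005,-12.8],[0.04,0,0,-0.0005,-12.8],[0.04,0,0,-0.0005,-12.8]]' 80
python3 -c "
from plant import robot
s=robot.observe();print(s['tcp_pos'],s['ee_rot'],s['force'],s['torque'])"
```

```text
time_s: 14.92
tcp_pos: [543.4, -10.1, 144.7]
ee_rot: [-180.0, 0.0, 5.7]
force: [-0.3, -0.4, -2.9]
grip_width: 49.9
[543.41769446 -10.07590807 144.72827879] [-1.79999630e+02  5.00098047e-03  5.66696233e+00] [-0.26507308 -0.40442458 -2.92613992] [-0.01829794 -0.0143885   0.00232017]
```

It dropped off the pins (z 144.7, contact force gone). Now push it home, to TCP z ≈134.

```bash
python3 -m pendant '[[0.04,0,0,0.003,0],[0.04,0,0,0.006,0],[0.04,0,0,0.008,0],[0.04,0,0,0.0095,0],[0.04,0,0,0.0095,0]]' 100
python3 -c "
from plant import robot
s=robot.observe();print(s['tcp_pos'],s['ee_rot'],s['force'],s['torque'])"
```

```text
time_s: 15.55
tcp_pos: [543.4, -10.1, 135.5]
ee_rot: [180.0, -0.0, 5.7]
force: [-2.3, -0.6, 6.4]
grip_width: 49.5
[543.44077864 -10.06873555 135.5357825 ] [ 1.79992643e+02 -8.01353652e-03  5.68423617e+00] [-2.29131762 -0.58592612  6.41008   ] [-0.03582217  0.43538668 -0.00682908]
```

```bash
python3 -m pendant '[[0.04,0,0,0.001,0],[0.04,0,0,0.002,0],[0.04,0,0,0.003,0],[0.04,0,0,0.003,0],[0.04,0,0,0.003,0]]' 100
python3 - <<'E'
from h import *
s=robot.observe();print(s['tcp_pos'],s['ee_rot'],s['force'],s['torque'])
cap("scene","s8");cap("side","d8");cap("wrist","w8")
a=cv2.imread("pics/s8.png")[200:340,260:420];b=cv2.imread("pics/d8.png")[200:340,235:395]
cv2.imwrite("pics/t8.png",np.hstack([cv2.resize(a,(400,350),interpolation=2),cv2.resize(b,(400,350),interpolation=2)]))
E
```

```text
time_s: 16.18
tcp_pos: [543.5, -10.1, 134.3]
ee_rot: [180.0, -0.1, 5.7]
force: [-7.7, -0.1, 27.3]
grip_width: 49.4
[543.46540031 -10.07353181 134.28480351] [ 1.79968921e+02 -7.10034345e-02  5.67750666e+00] [-7.72461487 -0.0923381  27.31853857] [ 0.0501843   1.68828316 -0.00614037]
```

View pics/t8.png

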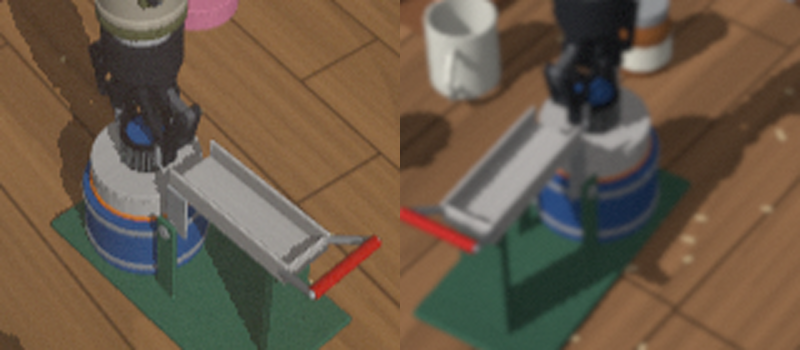

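View pics/s8.png

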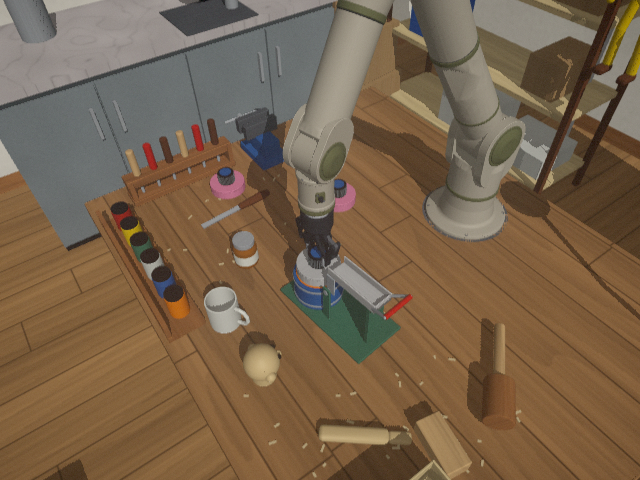

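The lid is home: the force rises steeply at z 134.3, 11.7 below the pin contact. The bystanders look unmoved. I'll push slightly more to confirm it's a hard stop, then compare bystander positions with the first picture.

```bash
python3 -m pendant '[[0.04,0,0,0.0005,0],[0.04,0,0,0.001,0],[0.04,0,0,0.001,0],[0.04,0,0,0.001,0]]' 100
python3 - <<'E'
from h import *
s=robot.observe();print(s['tcp_pos'],s['ee_rot'],s['force'],s['torque'],s['grip_width'])
a=cv2.imread("pics/scene0.png");b=cap("scene")["frame"][:,:,::-1]
for n,(x,y) in dict(varnish=(245,248),mug=(224,310),head=(262,362),limb=(360,435),blank=(442,445),mallet=(498,375),chisel=(235,208)).items():
    p=cv2.absdiff(a[y-20:y+20,x-20:x+20],b[y-20:y+20,x-20:x+20].copy()).mean();print(n,round(float(p),2))
f=cv2.resize(b[235:310,285:350],None,fx=8,fy=8,interpolation=2);cv2.imwrite("pics/t9.png",f)
E
```

```text
time_s: 16.82
tcp_pos: [543.5, -10.1, 134.2]
ee_rot: [180.0, -0.1, 5.7]
force: [-11.9, 0.1, 39.3]
grip_width: 49.3
[543.52818023 -10.0911902  134.20357026] [ 1.79955047e+02 -1.06639714e-01  5.67362933e+00] [-11.86005517   0.06428247  39.33814325] [0.04612101 2.34021767 0.01493984] 49.27051364696529
varnish 1.91
mug 1.48
head 1.7
limb 1.99
blank 1.87
mallet 2.36
chisel 2.15
```

View pics/t9.png

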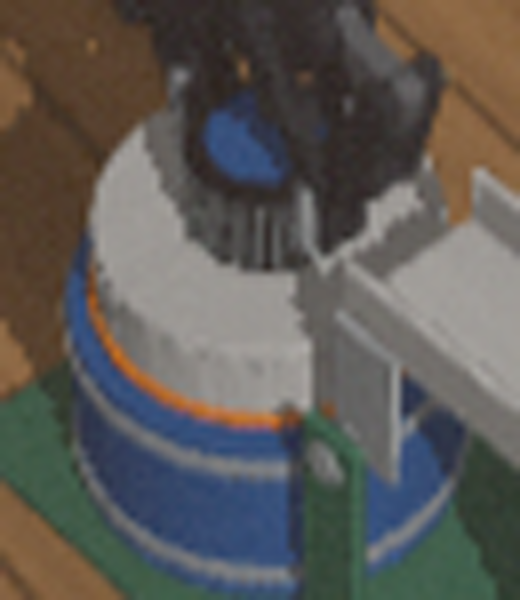

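It's a hard stop: 12 N more moved it only 0.1 mm. I'll ease back to the safer push and hand in while holding.

```bash
python3 -m pendant '[[0.04,0,0,-0.001,0],[0.04,0,0,-0.001,0],[0.04,0,0,-0.001,0]]' 100
python3 - <<'E'
from plant import robot
s=robot.observe();print(s['tcp_pos'],s['force'],s['time_s'])
if 18<s['force'][2]<36 and s['tcp_pos'][2]<134.6: print(robot.close_job())
E
```

```text
time_s: 17.25
tcp_pos: [543.5, -10.1, 134.3]
ee_rot: [180.0, -0.1, 5.7]
force: [-7.0, -0.7, 28.1]
grip_width: 49.4
[543.50268568 -10.09066831 134.33095455] [-6.99363675 -0.70368204 28.1336858 ] 17.25
the job is handed in; nothing more can be done
None
```

The job is done and handed in at 17.25 s, with the arm still pushing the lid down at about 28 N and gripping it.

- **Parts:** I tipped the tray to about 0.96 rad and lowered it again. The wrist picture afterwards showed all four parts inside the barrel and the tray empty and level.
- **Lid:** I put the grey lid on the neck, where it rested on the pins. I turned it about 13° by its collar and it dropped off the pins. I then pushed it against the seal to a firm stop.
- **Seating check:** The lid stopped 11.7 mm below where it rested on the pins; 12 mm was expected. An extra 12 N moved it only 0.1 mm, so it is against a hard stop.
- **Other things:** The seven bystanders show no change between the first and last scene pictures.
- **Less clean points:**
  - The wrist force peaked at about 81 N when the tray met its lower stop, under the 120 N limit.
  - The hard-stop check briefly reached 39 N at the wrist, so I eased back before handing in.
  - About 7 N of sideways force on the lid remained at the end.

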